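# Unhook a carded pack of screw caps and file it in the bench caddy

### The arm

A 6-joint arm with a two-finger parallel gripper is mounted at the origin on the work surface. World frame = base frame: x ahead of the robot, y to its left, z up, the work surface at z = 0. Lengths are in m, angles in degrees, forces in N, time in s.
With the tool pointing down it reaches from about 0.375 to 0.975 m from the base axis. Payload 3.8 kg.
Tool frame: the origin (TCP) lies at the very end of the fingers, on their centre line; the grasp point (between the pads) lies ctrl.grip_depth behind it (ctrl.grip_depth is the distance from the TCP to the grasp point, in m); z points along the fingers, y is the line along which they close (so a half turn about z gives the same grasp; the last joint's range is limited). The gripper opens to 88 mm and grips with 3 to 60 N. Pads are 18 mm wide; open, the fingers measure 123 mm over their backs; the gripper's body (75 mm by 187 mm) begins 45 mm behind the grasp point.
Start: joints at [69.849, 15.12, 91.902, -0, 72.978, -2.114], TCP at [0.209, 0.642, 0.239] pointing down, gripper open.
Joint ranges: [-150.88, 150.88], [-54.13, 125.18], [17.81, 147.31], [-75.09, 255.09], [0, 152.58], [-146.25, 146.25]. Speed limits (degrees/s): [147.25, 147.25, 180, 180, 180, 180].

### API

Orientations are given as a 3x3 rotation matrix whose columns are the frame's x, y, z axes.
In Python, from workcell import status, optics, ctrl gives the robot as it stands.
- The arm moves only by the tool drive_tool, never from a script. Its argument "steps" is a list that holds one entry, the list of rows, each a list of 5 numbers: the shift along the world's x, y, z in units of 10 cm (1.0 is 10 cm), then the turn about the world's z in units of pi/4 rad (1.0 is pi/4 rad), then the closure, from 0 (fully open) to 1 (shut). A call has 1 to 10 rows; each row is the pose to reach, as a shift and turn from the pose commanded when the call began; what a row does not reach only later rows make up. A row lasts 1/10 s, in which the tool goes at most 50 mm and 8.59 degrees, less where a joint would pass 70% of its speed; a pose out of reach is approached as far as the arm can. A call with a number of a shift or a turn outside -1 to 1 is refused whole. A call with a gripper value outside its range is refused whole. The fingers move at their own pace and stop on an object; the grip force is fixed at half the most. Time passes only in rows, so rows that repeat a pose let the fingers close. It gives the time, the measured TCP pose, the force, the opening and the grip force at its end, in the units of the state.
- status.get_obs(): the state, without advancing time (a new reading comes with each control period).
- optics.get_image(name): name is "scene" or "side" or "wrist"; returns a dict with "frame" (384x512x3 uint8, red, green, blue), "mtx" (3x3 intrinsics, pixels), "pose" (4x4, takes a point from camera to world coordinates); the wrist camera has in their place "T_tool_cam" (4x4, takes a point from camera to tool coordinates, whose origin is the TCP and whose axes are the flange's). Camera axes: x right, y down, z forward; pixel columns grow to the right and rows downward; lengths in m; the calibration is good to about 2 mm. A picture is of the moment at which its call begins: read the wrist's pose just before it. There is no depth.
- ctrl.finish_job(): hands the job in; it is judged then, once.
Trained networks look in the newest picture that a camera, given by its name, has taken for a name from the list of things; names that differ only in an ending like _2 or _b are one class to them, and where a whole thing is asked for, a point or a joint stands for the part that bears it (a point fixed in the world has none). Each returns a list of dicts, best first, with "confidence" (0 to 1); they miss things now and then, are a little off and sometimes report something else, mostly with a low value. They report only what shows in the picture. A call takes as long as a camera call. They do not tell look-alikes from the thing itself.
- optics.outline_of(camera, target): "region" (384x512 bool, what is visible of it).
- optics.mark_of(camera, target): "xyz" ([x, y, z] in m, in world coordinates, good to about 4 mm: a listed point, or the origin of a listed thing).
The state is a dict: "time": time; "joint_positions": joint angles; "qvel": joint speeds; "effort": joint torques, N m; "ee_pos": TCP position; "tcp_rot": TCP orientation; "contact_force": force on the tool from outside, world axes, zero at the start; "ft_torque": the same for the moment, N m; "opening": finger opening in m; "finger_force": force on a finger pad.
Only numpy, scipy, OpenCV 4.12 (cv2) and the standard library are available. Lean on these libraries where they do the work, as an engineer would, in place of code of your own. Each camera call takes 0.05 s, during which the arm holds its last target. There are 200 camera calls.

### The job

Take the pack with the four screw caps off its peg: hold it by the top of its card, slide it out along the peg until you feel the bend, and lift it over the upturned tip without straining the peg. Then stand it gently upright in the narrow compartment of the blue caddy, its foot down on the floor, and let go. Leave the vial pack hanging on its peg and everything else where it is.

Things in the scene. Friction and masses are not known exactly. Their poses are not given: they have to be found in the camera images.
- stand: Peg stand fixed to the bench: dark steel base plate 130 x 240 x 14 mm (60 mm of it in front of the board), upright aluminium board 240 mm wide, 12 mm thick, top 200 mm above the bench. Two steel pegs stick out of its front face at y = +62 and -62 mm. Origin: on the bench under the middle of the front face; +x points out of that face, along the pegs, y across the board, z up.
- peg_level (a point): Middle of the board's front face at peg height, 150 mm up; axes as the stand's. Pegs: level firm bars, 5 mm diameter, axes at this height, bending up at 45 degrees to a rounded tip 18 mm farther out and 18 mm higher. The bend starts 80 to 120 mm out from the face; this differs each time and for each peg and is not measured. Over 12 N between pack and stand strains a peg.
- cap_pack: The pack to take, about 60 g: stiff brown card 64 mm wide, 140 high, 4 thick, with four round yellow caps in a clear blister. Hangs on either peg, 45 to 60 mm out. Origin: mid thickness, middle of the upper edge of its hang slot, which rests on the peg; z up, y along the width, x normal on the blister side, at the start away from the board. Slot: closed, 14 mm wide, 14 mm high, below the origin.
- cap_pack_top (a point): Middle of the card's top edge, 52 mm above the pack's origin. Plain card from here down to the slot is the part to grip, front to back (4 mm thick); keep the fingertips 24 mm or more above the pack's origin so that they clear the upturned tip.
- cap_pack_foot (a point): Middle of the bottom edge of the cap pack's card, 88 mm below the pack's origin. The blister is 56 mm wide, stands 13 mm proud of the card's +x face and reaches from 4 to 64 mm above the foot.
- vial_pack: The other pack, on the other peg: same card and slot, same origin and axes, but with one long vial in a narrow blister 26 mm wide standing 19 mm proud. Leave it hanging.
- caddy: Blue plastic caddy fixed to the bench, x from -19 to +85 mm, 100 mm wide (y), walls 4 mm thick, 62 mm high. Its narrow compartment is empty, 30 mm (x) by 92 mm (y) inside; the wide one on the +x side holds two capped tubes reaching 75 mm above the bench. Origin: on the bench under the middle of the narrow compartment; z up.
- slot_floor (a point): Centre of the floor of the caddy's narrow compartment, 14 mm above the bench (48 mm below the rim); axes as the caddy's. The floor is a grey foam pad that gives under load, about 0.7 mm per newton, up to 7 mm.
- cap0: loose round yellow screw cap lying on the bench, 32 mm diameter, 15 mm high; leave alone. Origin: centre of its underside
- cap1: loose round yellow screw cap lying on the bench, 32 mm diameter, 15 mm high; leave alone. Origin: centre of its underside
- cork: loose tapered cork, 26 mm high, 20 to 26 mm diameter, standing on the bench near the caddy; leave alone. Origin: centre of its underside
- dish_stack: stack of five closed petri dishes, 92 mm diameter, 85 mm high; leave alone. Origin: centre of its underside
- dish: one closed petri dish, 92 mm diameter, 17 mm high; leave alone. Origin: centre of its underside
- beaker: glass beaker, 70 mm diameter, 90 mm high; leave alone. Origin: centre of its underside
Mind the look-alikes: they are no part of the job. Of the things that look like the caddy, take the one that is farthest to the robot's right at the start.

How it is judged (in metres and radians):
At the end, for the whole second after the job is handed in: The cap pack is let go, at rest and upright (within 23 degrees) in the narrow compartment, its foot within 16 mm (x) and 30 mm (y) of the centre and under 8 mm above the floor. The vial pack hangs within 15 mm of, and the other things stand within 20 mm of, where they were (x of cap_pack_foot in the frame of slot_floor between -0.016 and 0.016 m and y of cap_pack_foot in the frame of slot_floor between -0.03 and 0.03 m and z of cap_pack_foot in the frame of slot_floor below 0.008 m and angle between cap_pack's own z axis and vertical below 0.4 rad and linear speed of cap_pack below 0.02 m/s); the robot touches nothing.
It fails at once if the peg is strained: more than 12 N between the cap pack and the stand (contact force between cap_pack and stand above 12 N).
It fails at once if the cap pack is set down roughly: pressed on the caddy with more than 15 N, or dropped (faster than 0.5 m/s with its foot below the rim) (contact force between cap_pack and caddy above 15 N or (linear speed of cap_pack above 0.5 m/s and horizontal distance between cap_pack_foot and slot_floor below 0.045 m and height (world z) of cap_pack_foot below 0.06 m)).
It fails at once if the robot pushes the stand with more than 15 N (contact force between any of the arm, the fingers and stand above 15 N).
It fails at once if the vial pack is disturbed (moved over 15 mm) (distance of vial_pack from where it was at the start of the episode above 0.015 m).
It fails at once if a bystander is moved over 20 mm (distance of any of cap0, cap1, cork, dish_stack, dish, beaker from where it was at the start of the episode above 0.02 m).
It also fails if it takes over 58 s, if anything falls off the work surface, if the arm or the gripper's body presses on something with over 40 N, if the wrist force passes 120 N, or if a joint passes its speed limit or range.

## Working session

There is one attempt and no reset: what is moved stays moved. The work goes in short steps, Python scripts to look and compute and a tool call to move; the robot and the scene stay as the last step left them, time stands still between calls to the robot, and variables do not carry over. Pictures are saved under pics/ and viewed, at most 10 in all, crops included, and the job is handed in when it is done.

Besides the shell and the picture viewer there is one more tool, called after "Call:" as name(argument=value, ...) on one line, values as JSON. drive_tool: Moves the arm, as the interface text tells. Its arguments: {"type":"object","properties":{"steps":{"type":"array"}},"required":["steps"]}

```bash
mkdir -p pics; cat > h.py <<'E'
import numpy as np, cv2
from workcell import status, optics, ctrl
def marks(cam, names):
    for n in names:
        for d in optics.mark_of(cam,n)[:4]:
            print(cam,n,np.round(d['xyz'],4),round(d['confidence'],2))
E
python3 - <<'E'
from h import *
o=status.get_obs(); print(o['time'],o['ee_pos'],o['tcp_rot'],o['opening'],o['contact_force'],ctrl.grip_depth)
for c in ['scene','side']:
    im=optics.get_image(c); cv2.imwrite(f'pics/{c}0.png',im['frame'][:,:,::-1])
    print(c,np.round(im['pose'],3).tolist(),im['mtx'].tolist())
    marks(c,['peg_level','cap_pack','cap_pack_top','vial_pack','slot_floor','caddy'])
print(status.get_obs()['time'])
E
```

```text
0.0 [0.20875044 0.64117196 0.23740247] [[-9.50860949e-01  3.09617359e-01 -7.39274452e-04]
 [ 3.09618235e-01  9.50858721e-01 -2.05951832e-03]
 [ 6.52829375e-05 -2.18720839e-03 -9.99997606e-01]] 0.08774037086971025 [ 0.73692175 -0.39446876 -0.41625215] 0.0187
scene [[0.398, 0.692, -0.603, 1.324], [0.917, -0.311, 0.249, -0.413], [-0.015, -0.652, -0.758, 1.044], [0.0, 0.0, 0.0, 1.0]] [[496.85270805629574, 0.0, 249.80431011282084], [0.0, 496.85270805629574, 190.41428322463514], [0.0, 0.0, 1.0]]
scene peg_level [0.469  0.1386 0.1513] 0.88
scene cap_pack [0.5542 0.1378 0.1501] 0.65
scene cap_pack_top [0.5535 0.1377 0.2028] 0.89
scene vial_pack [0.4503 0.0647 0.1598] 0.78
scene vial_pack [0.4711 0.1397 0.0022] 0.46
scene slot_floor [0.6742 0.1856 0.0124] 0.98
scene slot_floor [ 0.4176 -0.124   0.0118] 0.92
scene slot_floor [ 0.5802 -0.2628  0.0122] 0.72
scene slot_floor [ 0.4349 -0.4088  0.0015] 0.32
scene caddy [0.6704 0.1869 0.0009] 0.93
scene caddy [ 0.4193 -0.1226 -0.0006] 0.91
scene caddy [ 5.769e-01 -2.651e-01  4.000e-04] 0.76
side [[0.995, -0.066, 0.08, 0.511], [-0.102, -0.534, 0.839, -0.895], [-0.013, -0.843, -0.538, 0.655], [0.0, 0.0, 0.0, 1.0]] [[376.2088744784783, 0.0, 254.740566002017], [0.0, 376.2088744784783, 188.89328547080126], [0.0, 0.0, 1.0]]
side peg_level [0.4703 0.1412 0.1466] 0.62
side cap_pack [0.5484 0.1409 0.1525] 0.69
side cap_pack_top [0.5526 0.1362 0.2049] 0.91
side vial_pack [0.4466 0.0646 0.1528] 0.74
side slot_floor [ 0.4158 -0.1161  0.0196] 0.96
side slot_floor [ 0.5769 -0.2645  0.0159] 0.86
side slot_floor [0.6706 0.1871 0.0169] 0.79
side caddy [ 4.206e-01 -1.238e-01 -3.000e-04] 0.92
side caddy [ 5.767e-01 -2.622e-01  3.000e-04] 0.67
side caddy [ 0.6723  0.1852 -0.0013] 0.55
0.7
```

View pics/scene0.png

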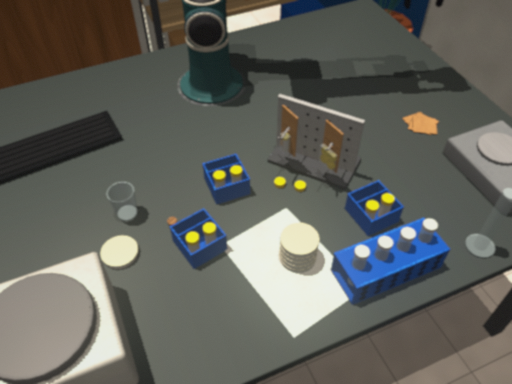

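View pics/side0.png

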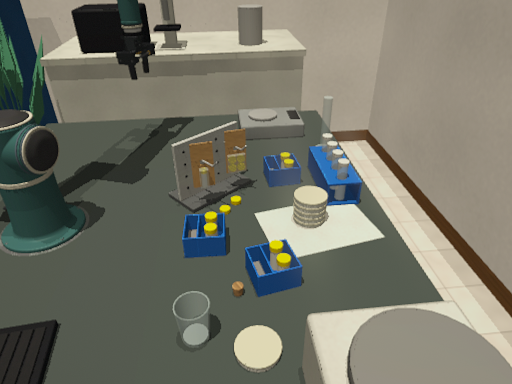

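The scene picture shows three caddy look-alikes: (225,178), (198,238) and (375,207). Only the one at (198,238) has the cork beside it, at (172,220), and it lies farthest to the robot's right, at y≈-0.264, so I choose it. There are two packs: the yellow cap pack at (330,150) and the vial pack at (288,130). I'll check both choices in one crop.

```bash
python3 - <<'E'
from h import *
a=cv2.imread('pics/scene0.png');b=cv2.imread('pics/side0.png')
f=lambda im,x,y,w,h:cv2.resize(im[y:y+h,x:x+w],(400,300),interpolation=cv2.INTER_CUBIC)
cv2.imwrite('pics/crop.png',np.vstack([np.hstack([f(a,260,85,116,87),f(a,155,195,92,69)]),np.hstack([f(b,165,115,100,75),f(b,225,230,92,69)])]))
print(np.round(optics.get_image('wrist')['T_tool_cam'],3).tolist(), optics.get_image('wrist')['mtx'].tolist())
E
```

```text
[[0.001, -0.957, -0.289, 0.074], [1.0, 0.0, 0.001, -0.0], [-0.001, -0.289, 0.957, -0.144], [0.0, 0.0, 0.0, 1.0]] [[298.048205528707, 0.0, 253.67201600910056], [0.0, 298.048205528707, 191.45119034234884], [0.0, 0.0, 1.0]]
```

View pics/crop.png

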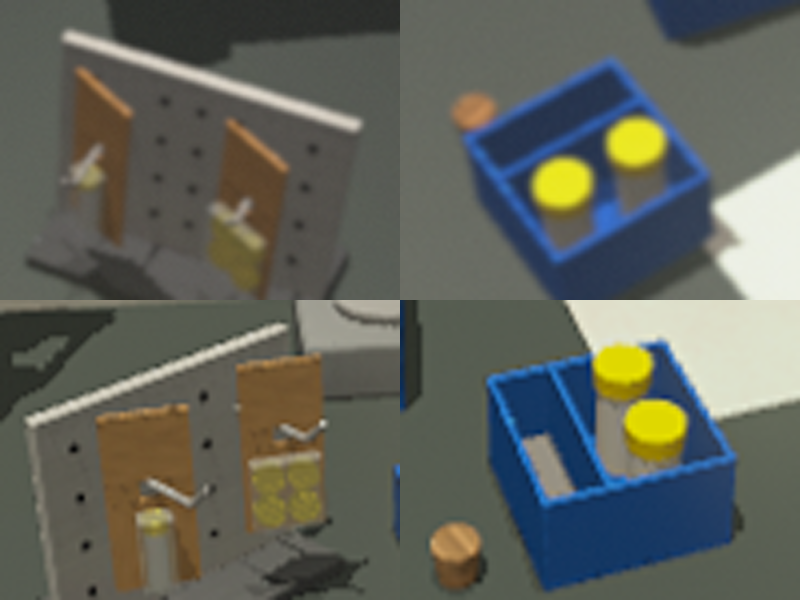

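The crop confirms the pack with four caps on the right-hand peg and the caddy with the cork, whose empty narrow compartment is on the robot side. Board top-edge corners are at scene (280,97) and (363,122), and the cap peg's bend is at side (241,150). Next I compute the geometry.

```bash
cat >> h.py <<'E'
def ray(im,u,v,T=None):
    P=im['pose'] if T is None else T
    d=P[:3,:3]@np.linalg.solve(im['mtx'],[u,v,1.]); return P[:3,3],d
def hitz(im,u,v,z,T=None):
    c,d=ray(im,u,v,T); return c+d*(z-c[2])/d[2]
E
python3 - <<'E'
from h import *
sc=optics.get_image('scene');sd=optics.get_image('side')
ang=lambda v:np.degrees(np.arctan2(v[1],v[0]))
A=hitz(sc,66/3.448+260,42/3.448+85,.2);B=hitz(sc,356/3.448+260,130/3.448+85,.2)
print('board',A,B,ang(B-A),np.linalg.norm(B-A),(A+B)/2)
A=hitz(sd,30/4+165,127/4+115,.2);B=hitz(sd,287/4+165,28/4+115,.2)
print('board side',A,B,ang(B-A),np.linalg.norm(B-A),(A+B)/2)
for im,o,L in((sc,(155,195),[(465,138),(612,60),(710,178),(555,258)]),(sd,(225,230),[(90,80),(262,45),(335,157),(147,202)])):
    P=np.array([hitz(im,u/4.348+o[0]-(92 if 0 else 0)-(400/4.348 if im is sc else 0),v/4.348+o[1],.062) for u,v in L])
    print('caddy',P.round(4).tolist(),P.mean(0)); 
    for i in range(4): e=P[(i+1)%4]-P[i]; print(ang(e),np.linalg.norm(e))
# peg bend in vertical peg plane
t=np.radians(35.4)
for c in (sc,sd):
    pass
for c in('scene','side'):
    marks(c,['stand','cap_pack_foot','vial_pack','cap_pack','cork'])
E
```

```text
board [0.38414828 0.06540526 0.2       ] [0.56355764 0.2145256  0.2       ] 39.732468233914254 0.23329079405922362 [0.47385296 0.13996543 0.2       ]
board side [0.37664691 0.05562313 0.2       ] [0.56259202 0.20719501 0.2       ] 39.18496018041887 0.23989501628757748 [0.46961947 0.13140907 0.2       ]
caddy [[0.571, -0.3173, 0.062], [0.5519, -0.2219, 0.062], [0.6533, -0.2008, 0.062], [0.6683, -0.297, 0.062]] [ 0.61115532 -0.2592405   0.062     ]
101.32807559124794 0.09725823731327145
11.765943457964802 0.10356328034975654
-81.12856018533563 0.09735415873828916
-168.21938976255998 0.09939044085122906
caddy [[0.5513, -0.2262, 0.062], [0.6484, -0.2085, 0.062], [0.6704, -0.2989, 0.062], [0.5719, -0.3189, 0.062]] [ 0.6104901  -0.26314812  0.062     ]
10.327916696745241 0.09865088033061813
-76.33642919486368 0.09303127503210248
-168.50760736461203 0.10046376786624708
102.51262477823262 0.09498438225242764
scene stand [0.4709 0.1379 0.0019] 0.8
scene stand [0.5533 0.1372 0.2054] 0.4
scene cap_pack_foot [0.551  0.1376 0.0606] 0.61
scene vial_pack [0.4518 0.0626 0.1546] 0.55
scene cap_pack [0.5526 0.1404 0.152 ] 0.65
scene cork [ 0.5576 -0.4464 -0.0044] 0.59
scene cork [ 0.5287 -0.302  -0.0047] 0.37
side stand [ 0.4678  0.1417 -0.0015] 0.86
side stand [ 0.5435  0.0536 -0.0027] 0.71
side cap_pack_foot [0.553  0.1362 0.0659] 0.8
side vial_pack [0.4497 0.0658 0.1504] 0.94
side cap_pack [0.5466 0.14   0.1538] 0.59
side cork [0.5509 0.1405 0.1522] 0.49
side cork [ 0.526  -0.3052  0.0013] 0.48
```

Call:
drive_tool(steps=[[[0.34,-0.5,0.06,-0.27,0],[0.68,-1,0.12,-0.545,0],[0.68,-1,0.12,-0.545,0],[0.68,-1,0.12,-0.545,0]]])

```text
time: 1.8
ee_pos: [0.2788, 0.5399, 0.2515]
tcp_rot: [[-0.734, 0.68, 0.001], [0.68, 0.734, 0.0], [-0.001, 0.001, -1.0]]
contact_force: [-0.3, 0.3, 0.2]
opening: 0.0882
finger_force: 0.0
```

Call:
drive_tool(steps=[[[0.34,-0.5,0.06,-0.27,0],[0.68,-1,0.12,-0.545,0],[0.68,-1,0.12,-0.545,0],[0.68,-1,0.12,-0.545,0]]])

```text
time: 2.2
ee_pos: [0.3462, 0.4409, 0.2633]
tcp_rot: [[-0.388, 0.922, 0.001], [0.922, 0.388, 0.001], [0.0, 0.001, -1.0]]
contact_force: [-1.4, 1.0, 0.4]
opening: 0.0881
finger_force: 0.0
```

Call:
drive_tool(steps=[[[0.34,-0.5,0.06,-0.27,0],[0.68,-1,0.12,-0.545,0],[0.68,-1,0.12,-0.545,0],[0.68,-1,0.12,-0.545,0]]])

```text
time: 2.6
ee_pos: [0.414, 0.3417, 0.2751]
tcp_rot: [[0.028, 1.0, 0.001], [1.0, -0.028, 0.001], [0.001, 0.001, -1.0]]
contact_force: [-0.3, 0.5, 0.7]
opening: 0.0881
finger_force: 0.0
```

Call:
drive_tool(steps=[[[0.34,-0.5,0.06,-0.27,0],[0.68,-1,0.12,-0.545,0],[0.68,-1,0.12,-0.545,0],[0.68,-1,0.12,-0.545,0]]])

```text
time: 3.0
ee_pos: [0.482, 0.2422, 0.2868]
tcp_rot: [[0.439, 0.899, 0.0], [0.899, -0.439, 0.001], [0.001, 0.0, -1.0]]
contact_force: [0.2, 0.3, -0.1]
opening: 0.0883
finger_force: 0.0
```

Call:
drive_tool(steps=[[[0.34,-0.5,0.06,-0.27,0.55],[0.68,-1,0.12,-0.545,0.55],[0.68,-1,0.12,-0.545,0.55],[0.68,-1,0.12,-0.545,0.55],[0.68,-1,0.12,-0.545,0.55],[0.68,-1,0.12,-0.545,0.55]]])

```text
time: 3.6
ee_pos: [0.548, 0.1441, 0.2981]
tcp_rot: [[0.77, 0.638, -0.001], [0.638, -0.77, 0.001], [-0.0, -0.002, -1.0]]
contact_force: [-0.4, -0.1, 0.8]
opening: 0.0426
finger_force: 0.0
```

```bash
cat >> h.py <<'E'
def wristT(o):
    T=np.eye(4);T[:3,:3]=o['tcp_rot'];T[:3,3]=o['ee_pos'];return T
def peg(im,pts,T=None,p=(.470,.139),yaw=-50.6,lat=.062):
    a=np.radians(yaw);ex=np.array([np.cos(a),np.sin(a),0]);ey=np.array([-ex[1],ex[0],0]);b=np.array([p[0],p[1],0])
    for u,v in pts:
        c,d=ray(im,u,v,T); q=c+d*((lat-(c-b)@ey)/(d@ey)); print((u,v),'out',round((q-b)@ex,4),'z',round(q[2],4))
E
python3 - <<'E'
from h import *
o=status.get_obs(); im=optics.get_image('wrist')
print(o['time'],o['ee_pos'],o['tcp_rot'].round(3).tolist(),o['opening'],o['joint_positions'])
cv2.imwrite('pics/w1.png',im['frame'][:,:,::-1])
marks('wrist',['peg_level','cap_pack','cap_pack_top','vial_pack'])
sd=optics.get_image('side');peg(sd,[(240.75,150),(245.75,146.25),(235.75,147)])
sc=optics.get_image('scene');peg(sc,[(235/3.448+260,225/3.448+85),(243/3.448+260,200/3.448+85)])
cv2.imwrite('pics/s1.png',sc['frame'][:,:,::-1])
E
```

```text
3.6 [0.54799038 0.14407677 0.29812654] [[0.77, 0.638, -0.001], [0.638, -0.77, 0.001], [-0.0, -0.002, -1.0]] 0.042635513920482836 [1.21733965e+01 1.59538175e+00 1.01038073e+02 6.58654901e-02
 7.74323011e+01 6.24829999e+01]
wrist peg_level [0.467  0.1383 0.1522] 0.7
wrist cap_pack [0.5511 0.1411 0.1553] 0.7
wrist cap_pack_top [0.5531 0.1368 0.2053] 0.73
wrist vial_pack [ 0.7432 -0.0512 -0.0021] 0.72
wrist vial_pack [0.4526 0.0598 0.1522] 0.61
(240.75, 150) out 0.0774 z 0.1466
(245.75, 146.25) out 0.0997 z 0.1665
(235.75, 147) out 0.0555 z 0.1492
(328.1554524361949, 150.2552204176334) out 0.0783 z 0.1455
(330.4756380510441, 143.0046403712297) out 0.0666 z 0.161
```

View pics/w1.png

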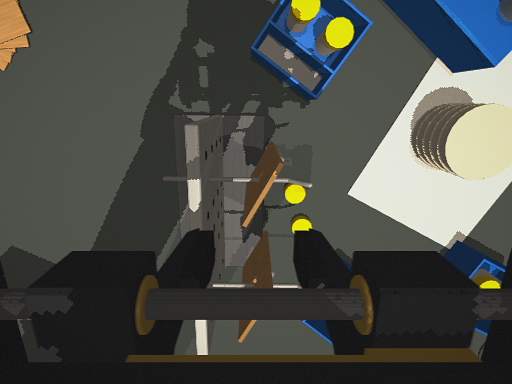

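The wrist view shows the cap pack's card from (243,228) to (272,145), on a peg running across at row 182. So the card is yawed about 20° from the board, as the other views also suggest. I'll measure that yaw.

```bash
python3 - <<'E'
from h import *
sc=optics.get_image('scene');sd=optics.get_image('side')
o=status.get_obs(); w=optics.get_image('wrist');T=wristT(o)@w['T_tool_cam']
ang=lambda v:np.degrees(np.arctan2(v[1],v[0]))
z=.2045
for n,A,B in (('sc',hitz(sc,228/3.448+260,122/3.448+85,z),hitz(sc,287/3.448+260,165/3.448+85,z)),('sd',hitz(sd,237/4+165,65/4+115,z),hitz(sd,320/4+165,57/4+115,z)),('w',hitz(w,243,228,z,T),hitz(w,272,145,z,T))):
    print(n,A,B,'len',np.linalg.norm(B-A),ang(B-A),(A+B)/2)
peg(w,[(310,184),(290,181),(165,178)],T)
a,b=np.array([165,178,1.]),np.array([280,181,1.])
P,Q=hitz(w,200,179.5,.15,T),hitz(w,285,181,.15,T);print('pegdir',P,Q,ang(Q-P))
P,Q=hitz(w,186,125,.2,T),hitz(w,190,208,.2,T);print('boardedge',P,Q,ang(P-Q))
c=w['frame'][110:240,150:330,::-1]; cv2.imwrite('pics/w1c.png',cv2.resize(c,None,fx=4,fy=4,interpolation=cv2.INTER_CUBIC))
E
```

```text
sc [0.52153329 0.13084355 0.2045    ] [0.57934663 0.14657467 0.2045    ] len 0.05991535432669267 15.22176146612912 [0.55043996 0.13870911 0.2045    ]
sd [0.52127611 0.13115779 0.2045    ] [0.58291314 0.13764432 0.2045    ] len 0.061977400826457876 6.007556733265537 [0.55209463 0.13440105 0.2045    ]
w [0.51967644 0.12966255 0.2045    ] [0.59039144 0.15683797 0.2045    ] len 0.07575694232392073 21.021518768794202 [0.55503394 0.14325026 0.2045    ]
(310, 184) out 0.1019 z 0.1678
(290, 181) out 0.084 z 0.1566
(165, 178) out -0.0435 z 0.1447
pegdir [0.51361761 0.18325716 0.15      ] [0.56720721 0.1155915  0.15      ] -51.621615588524364
boardedge [0.5586219  0.21958523 0.2       ] [0.50350839 0.17579433 0.2       ] 38.46919283267608
```

View pics/w1c.png

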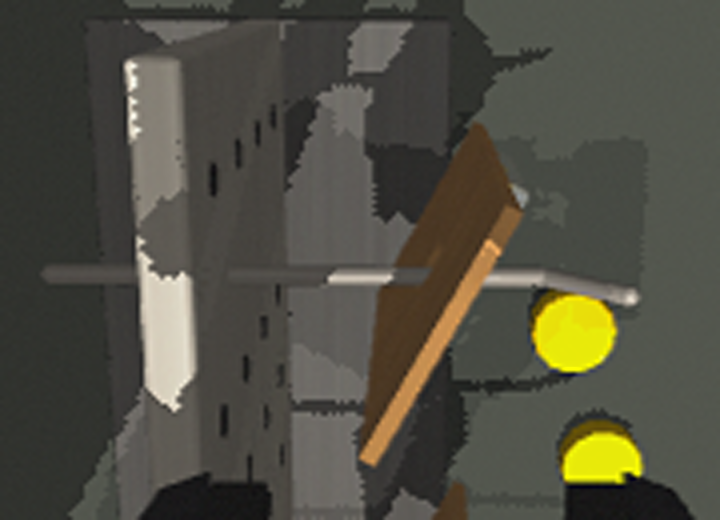

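The crop gives the card's top edge from (242,225.5) to (279,162.5) in wrist pixels, the bend at (286,178) and the tip at (307.5,184).

```bash
python3 - <<'E'
from h import *
o=status.get_obs(); w=optics.get_image('wrist');T=wristT(o)@w['T_tool_cam']
A,B=hitz(w,242,225.5,.2045,T),hitz(w,279.3,162.5,.2045,T);v=B-A
print(A,B,np.linalg.norm(v),np.degrees(np.arctan2(v[1],v[0])),(A+B)/2)
peg(w,[(286.2,178.2),(307.5,184.2)],T)
A=np.array([hitz(w,286.2,178.2,.15,T),hitz(w,307.5,184.2,.168,T)])
b=np.array([.470,.139,0]);a=np.radians(-50.6);e=np.array([np.cos(a),np.sin(a),0])
print(A,(A-b)@e)
E
```

```text
[0.52102417 0.13170768 0.2045    ] [0.58344004 0.14295669 0.2045    ] 0.063421451674723 10.216559723581543 [0.55223211 0.13733218 0.2045    ]
(286.2, 178.2) out 0.0816 z 0.1453
(307.5, 184.2) out 0.0995 z 0.1686
[[0.57026679 0.11647451 0.15      ]
 [0.58100858 0.10128474 0.168     ]] [0.0810486  0.09960438]
```

Call:
drive_tool(steps=[[[0.04,-0.065,0,-0.2,0.55],[0.04,-0.065,-0.2,-0.4,0.55],[0.04,-0.065,-0.4,-0.655,0.55],[0.04,-0.065,-0.6,-0.655,0.55],[0.04,-0.065,-0.6,-0.655,0.55],[0.04,-0.065,-0.6,-0.655,0.55],[0.04,-0.065,-0.6,-0.655,0.55]]])

```text
time: 4.85
ee_pos: [0.5538, 0.1354, 0.2402]
tcp_rot: [[0.985, 0.172, 0.002], [0.172, -0.985, 0.0], [0.002, -0.0, -1.0]]
contact_force: [0.8, 0.4, 0.1]
opening: 0.04
finger_force: 0.0
```

```bash
python3 - <<'E'
from h import *
o=status.get_obs(); im=optics.get_image('wrist')
print(o['time'],o['ee_pos'],np.degrees(np.arctan2(*o['tcp_rot'][[1,0],1])),o['opening'],o['contact_force'])
cv2.imwrite('pics/w2.png',im['frame'][:,:,::-1])
marks('wrist',['cap_pack','cap_pack_top'])
E
```

```text
4.85 [0.55382452 0.1354177  0.24017441] -80.07532742952301 0.039965667908242214 [0.81665694 0.36796005 0.14554298]
wrist cap_pack [0.5539 0.1402 0.1547] 0.85
wrist cap_pack_top [0.5542 0.1354 0.2042] 0.68
```

View pics/w2.png

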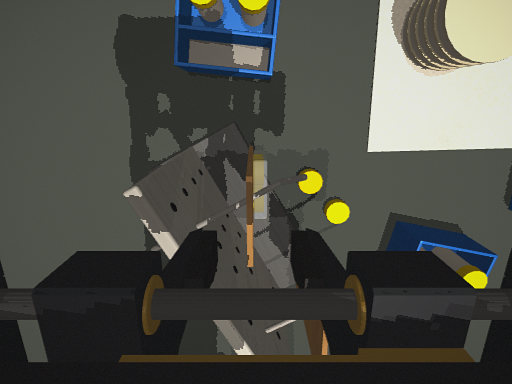

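The card is edge-on at column 251, about 2 mm off the midline between the fingers. I'll correct that and go down.

Call:
drive_tool(steps=[[[-0.01,0.02,-0.15,0,0.55],[-0.01,0.02,-0.3,0,0.55],[-0.01,0.02,-0.45,0,0.55],[-0.01,0.02,-0.6,0,0.55],[-0.01,0.02,-0.6,0,0.55],[-0.01,0.02,-0.6,0,0.55]]])

```text
time: 5.6
ee_pos: [0.5514, 0.1372, 0.1776]
tcp_rot: [[0.985, 0.171, -0.002], [0.171, -0.985, -0.0], [-0.002, 0.0, -1.0]]
contact_force: [-0.2, -0.1, -0.3]
opening: 0.0396
finger_force: 0.0
```

Call:
drive_tool(steps=[[[0,0,0,0,0.8],[0,0,0,0,0.8],[0,0,0,0,1],[0,0,0,0,1],[0,0,0,0,1],[0,0,0,0,1],[0,0,0,0,1],[0,0,0,0,1]]])

```text
time: 6.4
ee_pos: [0.5522, 0.1375, 0.179]
tcp_rot: [[0.985, 0.171, 0.0], [0.171, -0.985, 0.0], [0.0, -0.0, -1.0]]
contact_force: [-0.1, 1.0, 1.6]
opening: 0.0038
finger_force: 30.0
```

Call:
drive_tool(steps=[[[0,0,0.015,0,1],[0,0,0.03,0,1],[0,0,0.045,0,1],[0,0,0.045,0,1],[0,0,0.045,0,1],[0,0,0.045,0,1]]])

```text
time: 7.0
ee_pos: [0.5519, 0.1373, 0.1831]
tcp_rot: [[0.985, 0.171, -0.0], [0.171, -0.985, -0.0], [-0.0, 0.0, -1.0]]
contact_force: [0.6, -0.5, -1.0]
opening: 0.0036
finger_force: 30.0
```

Call:
drive_tool(steps=[[[0,0,0,0.1,1],[0,0,0,0.2,1],[0,0,0,0.3,1],[0,0,0,0.4,1],[0,0,0,0.5,1],[0,0,0,0.6,1],[0,0,0,0.65,1],[0,0,0,0.65,1],[0,0,0,0.65,1]]])

```text
time: 7.9
ee_pos: [0.552, 0.1373, 0.1831]
tcp_rot: [[0.777, 0.63, -0.0], [0.63, -0.777, -0.0], [-0.0, -0.0, -1.0]]
contact_force: [1.1, 0.0, -0.8]
opening: 0.0037
finger_force: 30.0
```

```bash
python3 - <<'E'
from h import *
o=status.get_obs()
print(o['time'],o['ee_pos'],o['contact_force'],o['ft_torque'])
b=np.array([.470,.139,0]);a=np.radians(-50.6);e=np.array([np.cos(a),np.sin(a),0]);n=np.array([-e[1],e[0],0])
print((o['ee_pos']-b)@e,(o['ee_pos']-b)@n)
fs=[]
for c,x,y in (('side',205,125),('scene',295,105)):
    im=optics.get_image(c)['frame'][y:y+75,x:x+66,::-1]; fs.append(cv2.resize(im,(396,450),interpolation=cv2.INTER_CUBIC))
cv2.imwrite('pics/g.png',np.hstack(fs))
marks('side',['cap_pack','peg_level','cap_pack_foot'])
marks('scene',['cap_pack','peg_level','cap_pack_foot'])
E
```

```text
7.9 [0.55195644 0.13733127 0.18313263] [ 1.11436802  0.03719314 -0.83300956] [-0.0385055   0.13670136  0.02030399]
0.05330974055180435 0.062271301168551785
side cap_pack [0.5491 0.1404 0.1573] 0.94
side peg_level [0.4672 0.1392 0.147 ] 0.89
side cap_pack_foot [0.5542 0.1363 0.0667] 0.83
side cap_pack_foot [0.4518 0.0633 0.1513] 0.32
scene cap_pack [0.553  0.1352 0.1543] 0.96
scene peg_level [0.4696 0.1391 0.1502] 0.71
scene peg_level [0.5399 0.0591 0.0015] 0.18
scene cap_pack_foot [0.5493 0.1359 0.0688] 0.71
scene cap_pack_foot [0.4705 0.1386 0.0018] 0.26
```

View pics/g.png

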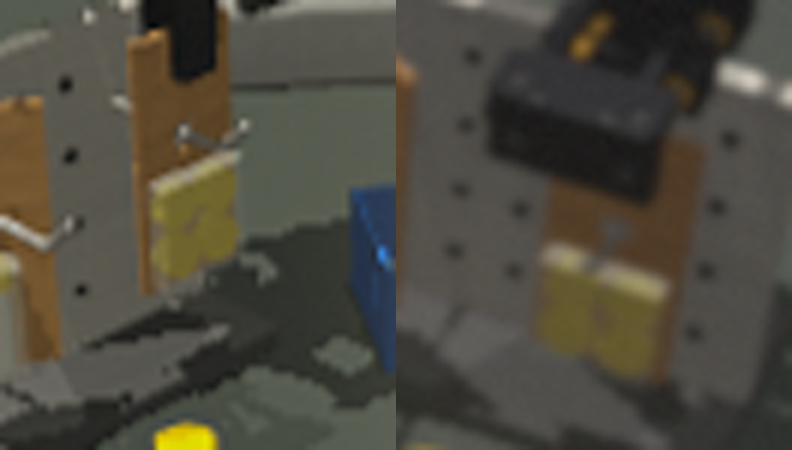

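The pack is held and hangs parallel to the board, with the peg tip clear in front at crop (240,130). Now I'll slide it out along the peg.

Call:
drive_tool(steps=[[[0.025,-0.031,0,0,1],[0.051,-0.062,0,0,1],[0.076,-0.093,0,0,1],[0.102,-0.124,0,0,1],[0.127,-0.155,0,0,1],[0.127,-0.155,0,0,1],[0.127,-0.155,0,0,1]]])

```text
time: 9.0
ee_pos: [0.5647, 0.1217, 0.1832]
tcp_rot: [[0.776, 0.631, -0.0], [0.631, -0.776, 0.0], [-0.0, -0.0, -1.0]]
contact_force: [0.4, -0.2, -0.9]
opening: 0.0039
finger_force: 30.0
```

Call:
drive_tool(steps=[[[0.013,-0.015,0,0,1],[0.025,-0.031,0,0,1],[0.038,-0.046,0,0,1],[0.038,-0.046,0,0,1],[0.038,-0.046,0,0,1]]])

```text
time: 9.5
ee_pos: [0.5685, 0.1172, 0.1832]
tcp_rot: [[0.776, 0.631, 0.0], [0.631, -0.776, 0.0], [0.0, -0.0, -1.0]]
contact_force: [-0.2, 0.1, -1.2]
opening: 0.0037
finger_force: 30.0
```

Call:
drive_tool(steps=[[[0.006,-0.008,0,0,1],[0.013,-0.015,0,0,1],[0.019,-0.023,0,0,1],[0.019,-0.023,0,0,1]]])

```text
time: 9.9
ee_pos: [0.5704, 0.1149, 0.1832]
tcp_rot: [[0.776, 0.631, -0.0], [0.631, -0.776, 0.0], [-0.0, -0.0, -1.0]]
contact_force: [0.3, 0.4, -0.3]
opening: 0.0037
finger_force: 30.0
```

Call:
drive_tool(steps=[[[0.006,-0.008,0,0,1],[0.013,-0.015,0,0,1],[0.013,-0.015,0,0,1]]])

```text
time: 10.2
ee_pos: [0.5712, 0.1139, 0.1831]
tcp_rot: [[0.776, 0.631, -0.001], [0.631, -0.776, 0.001], [-0.0, -0.001, -1.0]]
contact_force: [-1.7, 2.5, -0.2]
opening: 0.0037
finger_force: 30.0
```

Contact of about 3 N along -e: the bend is felt at about 83 mm out. I'll relieve it upward, then follow the 45° slope.

Call:
drive_tool(steps=[[[0,0,0.01,0,1],[0,0,0.02,0,1],[0,0,0.02,0,1],[0,0,0.02,0,1]]])

```text
time: 10.6
ee_pos: [0.5721, 0.1131, 0.1855]
tcp_rot: [[0.776, 0.631, 0.001], [0.631, -0.776, -0.0], [0.0, 0.001, -1.0]]
contact_force: [-0.3, -0.2, -1.7]
opening: 0.0038
finger_force: 30.0
```

Free again. Next I go 45° outward and up in small steps.

Call:
drive_tool(steps=[[[0.006,-0.008,0.01,0,1],[0.013,-0.015,0.02,0,1],[0.019,-0.023,0.03,0,1],[0.025,-0.031,0.04,0,1],[0.025,-0.031,0.04,0,1],[0.025,-0.031,0.04,0,1]]])

```text
time: 11.2
ee_pos: [0.5743, 0.1103, 0.1893]
tcp_rot: [[0.776, 0.631, 0.0], [0.631, -0.776, -0.0], [0.0, 0.0, -1.0]]
contact_force: [-0.3, 0.5, 0.1]
opening: 0.0037
finger_force: 30.0
```

Call:
drive_tool(steps=[[[0.006,-0.008,0.01,0,1],[0.013,-0.015,0.02,0,1],[0.019,-0.023,0.03,0,1],[0.025,-0.031,0.04,0,1],[0.025,-0.031,0.04,0,1],[0.025,-0.031,0.04,0,1]]])

```text
time: 11.8
ee_pos: [0.5768, 0.1072, 0.1933]
tcp_rot: [[0.776, 0.631, 0.0], [0.631, -0.776, 0.0], [0.0, 0.0, -1.0]]
contact_force: [0.5, -0.4, -1.4]
opening: 0.0039
finger_force: 30.0
```

Call:
drive_tool(steps=[[[0.006,-0.008,0.01,0,1],[0.013,-0.015,0.02,0,1],[0.019,-0.023,0.03,0,1],[0.025,-0.031,0.04,0,1],[0.025,-0.031,0.04,0,1],[0.025,-0.031,0.04,0,1]]])

```text
time: 12.4
ee_pos: [0.5792, 0.1041, 0.1973]
tcp_rot: [[0.776, 0.631, 0.0], [0.631, -0.776, 0.0], [0.0, 0.0, -1.0]]
contact_force: [-0.2, 0.2, -0.3]
opening: 0.0037
finger_force: 30.0
```

Call:
drive_tool(steps=[[[0.006,-0.008,0.01,0,1],[0.013,-0.015,0.02,0,1],[0.019,-0.023,0.03,0,1],[0.025,-0.031,0.04,0,1],[0.025,-0.031,0.04,0,1],[0.025,-0.031,0.04,0,1]]])

```text
time: 13.0
ee_pos: [0.5817, 0.101, 0.2013]
tcp_rot: [[0.776, 0.631, 0.0], [0.631, -0.776, 0.0], [0.0, -0.0, -1.0]]
contact_force: [-0.3, 0.1, -1.0]
opening: 0.0039
finger_force: 30.0
```

Call:
drive_tool(steps=[[[0.013,-0.015,0.02,0,1],[0.025,-0.031,0.04,0,1],[0.038,-0.046,0.06,0,1],[0.051,-0.062,0.08,0,1],[0.051,-0.062,0.08,0,1]]])

```text
time: 13.5
ee_pos: [0.5873, 0.0946, 0.2098]
tcp_rot: [[0.776, 0.631, 0.001], [0.631, -0.776, 0.0], [0.001, 0.001, -1.0]]
contact_force: [-0.7, 0.7, -1.1]
opening: 0.0036
finger_force: 30.0
```

The pack is off the tip with almost no force. Next is the move to above the caddy.

Call:
drive_tool(steps=[[[0.1,-0.12,0.1,0,1],[0.2,-0.3,0.2,0,1],[0.2,-0.45,0.35,0,1],[0.2,-0.6,0.35,0,1],[0.2,-0.6,0.35,0,1]]])

```text
time: 14.0
ee_pos: [0.6071, 0.0326, 0.2452]
tcp_rot: [[0.777, 0.629, 0.001], [0.629, -0.777, -0.001], [0.001, 0.001, -1.0]]
contact_force: [0.1, -0.2, -1.2]
opening: 0.0038
finger_force: 30.0
```

Call:
drive_tool(steps=[[[-0.03,-0.2,0,0.1,1],[-0.06,-0.5,0,0.25,1],[-0.1,-0.8,0,0.4,1],[-0.12,-1,0,0.46,1],[-0.12,-1,0,0.46,1]]])

```text
time: 14.5
ee_pos: [0.5937, -0.0671, 0.2434]
tcp_rot: [[0.505, 0.863, -0.002], [0.863, -0.505, -0.0], [-0.001, -0.001, -1.0]]
contact_force: [-0.6, 0.4, -0.7]
opening: 0.004
finger_force: 30.0
```

Call:
drive_tool(steps=[[[-0.03,-0.2,0,0.1,1],[-0.06,-0.5,0,0.25,1],[-0.1,-0.8,0,0.4,1],[-0.12,-1,0,0.46,1],[-0.12,-1,0,0.46,1]]])

```text
time: 15.0
ee_pos: [0.5823, -0.1662, 0.2436]
tcp_rot: [[0.168, 0.986, -0.001], [0.986, -0.168, 0.0], [0.0, -0.001, -1.0]]
contact_force: [0.1, 0.3, -1.8]
opening: 0.0037
finger_force: 30.0
```

Call:
drive_tool(steps=[[[-0.03,-0.2,0,0.1,1],[-0.06,-0.5,0,0.25,1],[-0.1,-0.8,0,0.4,1],[-0.12,-1,0,0.46,1],[-0.12,-1,0,0.46,1],[-0.12,-1,0,0.46,1],[-0.12,-1,0,0.46,1]]])

```text
time: 15.7
ee_pos: [0.5711, -0.2634, 0.244]
tcp_rot: [[-0.194, 0.981, -0.0], [0.981, 0.194, 0.001], [0.001, 0.0, -1.0]]
contact_force: [0.4, -0.6, -0.9]
opening: 0.004
finger_force: 30.0
```

```bash
python3 - <<'E'
from h import *
o=status.get_obs(); w=optics.get_image('wrist')
print(o['time'],o['ee_pos'],np.degrees(np.arctan2(*o['tcp_rot'][[1,0],1])),o['contact_force'])
fs=[cv2.resize(w['frame'][:,:,::-1],(400,300))]
for c,x,y,ww,h in (('side',215,175,140,105),('scene',140,160,120,90)):
    im=optics.get_image(c)['frame'][y:y+h,x:x+ww,::-1]; fs.append(cv2.resize(im,(400,300),interpolation=cv2.INTER_CUBIC))
fs.append(fs[0]*0); cv2.imwrite('pics/c.png',np.vstack([np.hstack(fs[:2]),np.hstack(fs[2:])]))
for c in('wrist','side','scene'): marks(c,['slot_floor','caddy','cap_pack','cap_pack_foot'])
E
```

```text
15.7 [ 0.57105592 -0.26336936  0.24398386] 11.20432906352779 [ 0.39915468 -0.61273216 -0.86941428]
wrist slot_floor [ 0.5779 -0.2699  0.0144] 0.78
wrist caddy [ 0.4221 -0.1213  0.0041] 0.88
wrist caddy [ 0.576  -0.2681 -0.002 ] 0.69
wrist cap_pack [ 0.5719 -0.2609  0.2174] 0.74
side slot_floor [0.6688 0.1848 0.0132] 0.83
side slot_floor [ 0.5773 -0.2648  0.0157] 0.79
side slot_floor [ 0.4165 -0.1165  0.0171] 0.78
side caddy [ 0.5782 -0.2637 -0.0006] 0.9
side caddy [ 0.5812 -0.2667  0.0158] 0.29
side caddy [ 0.4325 -0.4034 -0.0006] 0.29
side cap_pack [ 0.5686 -0.2591  0.2179] 0.9
side cap_pack [ 0.5445  0.0572 -0.0006] 0.6
side cap_pack_foot [ 0.5748 -0.2656  0.1304] 0.61
scene slot_floor [ 0.5808 -0.2622  0.0146] 0.75
scene slot_floor [0.6738 0.1861 0.013 ] 0.64
scene slot_floor [ 0.5743 -0.262   0.0014] 0.28
scene caddy [0.6716 0.1866 0.0013] 0.89
scene caddy [ 0.4207 -0.1218 -0.0017] 0.83
scene caddy [ 5.774e-01 -2.643e-01  1.000e-04] 0.8
scene cap_pack [ 0.5718 -0.2651  0.2163] 0.82
scene cap_pack_foot [ 0.5712 -0.2647  0.1285] 0.85
```

View pics/c.png

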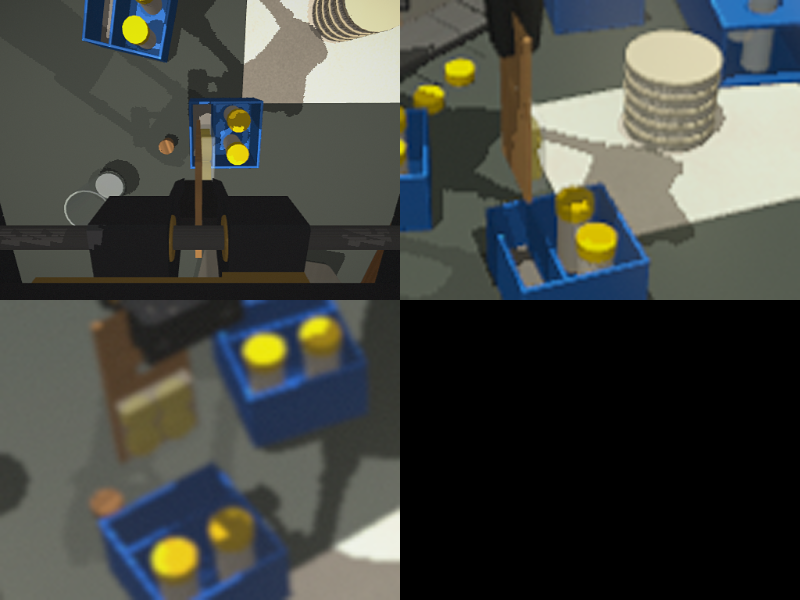

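The wrist view shows the pack aligned with the narrow compartment. I'll lower it with a small lateral correction.

Call:
drive_tool(steps=[[[0.01,-0.03,-0.15,0,1],[0.01,-0.03,-0.3,0,1],[0.01,-0.03,-0.45,0,1],[0.01,-0.03,-0.55,0,1],[0.01,-0.03,-0.62,0,1],[0.01,-0.03,-0.62,0,1],[0.01,-0.03,-0.62,0,1]]])

```text
time: 17.15
ee_pos: [0.572, -0.2682, 0.1823]
tcp_rot: [[-0.195, 0.981, 0.0], [0.981, 0.195, -0.0], [-0.0, 0.0, -1.0]]
contact_force: [0.0, -0.0, -0.9]
opening: 0.0036
finger_force: 30.0
```

```bash
python3 - <<'E'
from h import *
o=status.get_obs(); print(o['time'],o['ee_pos'],o['contact_force'])
fs=[]
for c,x,y,ww,h in (('side',230,205,100,75),('scene',155,180,100,75)):
    im=optics.get_image(c)['frame'][y:y+h,x:x+ww,::-1]; fs.append(cv2.resize(im,(400,300),interpolation=cv2.INTER_CUBIC))
cv2.imwrite('pics/d.png',np.hstack(fs))
for c in('side','scene'): marks(c,['slot_floor','cap_pack_foot'])
E
```

```text
17.15 [ 0.57196185 -0.26820338  0.18226346] [ 0.03707753 -0.00250811 -0.86039423]
side slot_floor [ 0.4161 -0.1182  0.0191] 0.9
side slot_floor [0.6706 0.1866 0.0128] 0.8
side slot_floor [ 0.578  -0.2661  0.0115] 0.72
side slot_floor [ 0.7476 -0.0518 -0.0019] 0.7
scene slot_floor [ 0.4195 -0.1192  0.0144] 0.71
scene slot_floor [0.6751 0.185  0.0106] 0.71
scene cap_pack_foot [ 0.5817 -0.2647  0.0144] 0.6
```

View pics/d.png

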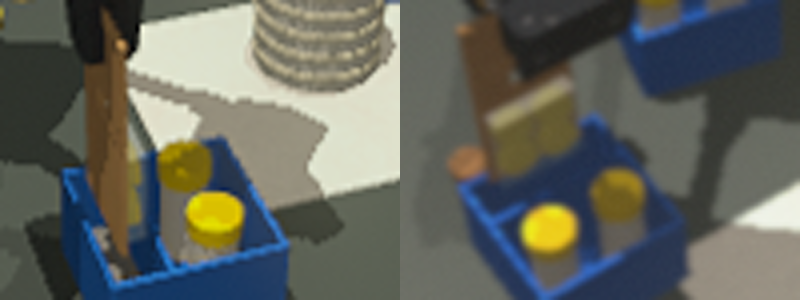

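The card foot (side crop (125,260)) is between the narrow compartment's walls. I'll go on down.

Call:
drive_tool(steps=[[[0,0,-0.05,0,1],[0,0,-0.1,0,1],[0,0,-0.15,0,1],[0,0,-0.2,0,1],[0,0,-0.2,0,1]]])

```text
time: 17.95
ee_pos: [0.571, -0.2678, 0.1607]
tcp_rot: [[-0.194, 0.981, -0.002], [0.981, 0.194, 0.001], [0.002, -0.002, -1.0]]
contact_force: [-0.6, -0.5, -0.7]
opening: 0.0037
finger_force: 30.0
```

Call:
drive_tool(steps=[[[0,0,-0.05,0,1],[0,0,-0.1,0,1],[0,0,-0.15,0,1],[0,0,-0.2,0,1],[0,0,-0.25,0,1],[0,0,-0.25,0,1]]])

```text
time: 18.55
ee_pos: [0.5712, -0.2678, 0.136]
tcp_rot: [[-0.195, 0.981, -0.002], [0.981, 0.195, 0.001], [0.001, -0.001, -1.0]]
contact_force: [-0.2, -0.7, -0.0]
opening: 0.0035
finger_force: 30.0
```

Call:
drive_tool(steps=[[[0,0,-0.02,0,1],[0,0,-0.04,0,1],[0,0,-0.06,0,1],[0,0,-0.06,0,1],[0,0,-0.06,0,1]]])

```text
time: 19.05
ee_pos: [0.5718, -0.2682, 0.1312]
tcp_rot: [[-0.194, 0.981, 0.0], [0.981, 0.194, -0.0], [-0.0, 0.0, -1.0]]
contact_force: [0.1, 0.1, -0.7]
opening: 0.0036
finger_force: 30.0
```

Call:
drive_tool(steps=[[[0,0,-0.01,0,1],[0,0,-0.02,0,1],[0,0,-0.02,0,1],[0,0,-0.02,0,1]]])

```text
time: 19.45
ee_pos: [0.5718, -0.2682, 0.1292]
tcp_rot: [[-0.194, 0.981, -0.0], [0.981, 0.194, 0.0], [0.0, -0.0, -1.0]]
contact_force: [0.0, 0.4, -0.9]
opening: 0.0038
finger_force: 30.0
```

Call:
drive_tool(steps=[[[0,0,-0.01,0,1],[0,0,-0.02,0,1],[0,0,-0.02,0,1],[0,0,-0.02,0,1]]])

```text
time: 19.85
ee_pos: [0.572, -0.2683, 0.1275]
tcp_rot: [[-0.194, 0.981, 0.0], [0.981, 0.194, -0.0], [-0.0, 0.0, -1.0]]
contact_force: [-0.3, 1.1, 1.6]
opening: 0.0039
finger_force: 30.0
```

Floor contact of about 2.5 N. I'll open gently and withdraw straight up.

Call:
drive_tool(steps=[[[0,0,0,0,0.9],[0,0,0,0,0.8],[0,0,0,0,0.6],[0,0,0,0,0.5],[0,0,0,0,0.5],[0,0,0,0,0.5],[0,0,0,0,0.5]]])

```text
time: 20.55
ee_pos: [0.5718, -0.2682, 0.1272]
tcp_rot: [[-0.194, 0.981, 0.0], [0.981, 0.194, 0.0], [0.0, 0.0, -1.0]]
contact_force: [-0.1, -0.2, -0.5]
opening: 0.0438
finger_force: 0.0
```

Call:
drive_tool(steps=[[[0,0,0.1,0,0.5],[0,0,0.25,0,0.5],[0,0,0.5,0,0.5],[0,0,0.8,0,0.5],[0,0,0.9,0,0.5],[0,0,0.9,0,0.5],[0,0,0.9,0,0.5]]])

```text
time: 21.25
ee_pos: [0.5715, -0.2681, 0.2169]
tcp_rot: [[-0.194, 0.981, -0.0], [0.981, 0.194, 0.0], [0.0, -0.0, -1.0]]
contact_force: [-0.7, 0.5, -0.2]
opening: 0.0442
finger_force: 0.0
```

```bash
python3 - <<'E'
from h import *
o=status.get_obs(); print(o['time'],o['ee_pos'],o['contact_force'],o['opening'])
fs=[]
for c,x,y,ww,h in (('side',230,205,100,75),('scene',155,180,100,75)):
    im=optics.get_image(c)['frame'][y:y+h,x:x+ww,::-1]; fs.append(cv2.resize(im,(400,300),interpolation=cv2.INTER_CUBIC))
cv2.imwrite('pics/e.png',np.hstack(fs))
for c in('side','scene','wrist'): marks(c,['cap_pack','cap_pack_top','cap_pack_foot','cork','vial_pack'])
E
```

```text
21.25 [ 0.57154905 -0.26805187  0.21690495] [-0.6751902   0.4945527  -0.22368001] 0.04424253115951767
side cap_pack [ 0.5719 -0.2675  0.101 ] 0.71
side cap_pack [0.4491 0.0645 0.1524] 0.22
side cap_pack [0.4685 0.1402 0.1497] 0.19
side cap_pack_top [ 0.574  -0.2695  0.1547] 0.8
side cap_pack_foot [ 0.5773 -0.2701  0.0154] 0.89
side cork [ 0.5261 -0.304   0.0007] 0.5
side cork [ 0.5518 -0.4529 -0.0019] 0.2
side vial_pack [0.4489 0.0643 0.1551] 0.92
scene cap_pack [ 0.5737 -0.2699  0.1013] 0.7
scene cap_pack [0.4529 0.0643 0.1557] 0.56
scene cap_pack_top [ 0.5283 -0.3049 -0.0056] 0.71
scene cap_pack_top [ 0.5735 -0.269   0.1521] 0.67
scene cap_pack_foot [ 0.5704 -0.2676  0.0151] 0.55
scene cap_pack_foot [ 0.7449 -0.0481  0.0031] 0.31
scene cork [ 0.5297 -0.3017 -0.004 ] 0.4
scene vial_pack [0.4523 0.0619 0.158 ] 0.91
wrist cap_pack [ 0.5719 -0.2609  0.2174] 0.74
wrist cap_pack_top [ 0.5725 -0.2674  0.2676] 0.71
wrist cork [ 0.526  -0.3059 -0.0042] 0.79
wrist vial_pack [ 0.437  -0.4009  0.0029] 0.45
```

View pics/e.png

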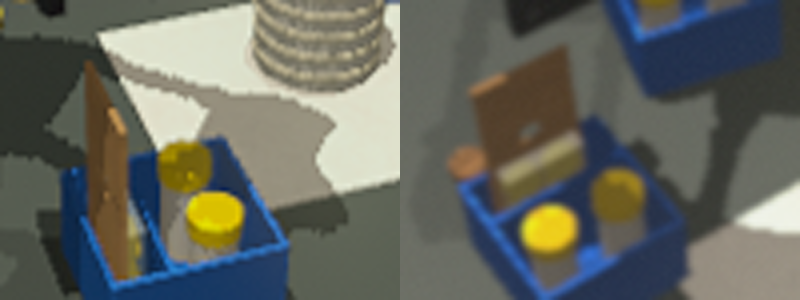

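The pack stands upright in the narrow compartment, the gripper is clear, and the cork and vial pack haven't moved. I'll let it settle briefly, then hand in.

Call:
drive_tool(steps=[[[0,0,0.1,0,0.5],[0,0,0.2,0,0.5],[0,0,0.2,0,0.5],[0,0,0.2,0,0.5],[0,0,0.2,0,0.5],[0,0,0.2,0,0.5],[0,0,0.2,0,0.5],[0,0,0.2,0,0.5],[0,0,0.2,0,0.5],[0,0,0.2,0,0.5]]])

```text
time: 23.1
ee_pos: [0.5718, -0.2681, 0.2371]
tcp_rot: [[-0.195, 0.981, -0.0], [0.981, 0.195, 0.0], [0.0, -0.0, -1.0]]
contact_force: [-0.4, 0.3, 0.7]
opening: 0.0438
finger_force: 0.0
```

```bash
python3 - <<'E'
from h import *
optics.get_image('side'); marks('side',['cap_pack_top','cap_pack_foot'])
print(ctrl.finish_job())
E
```

```text
side cap_pack_top [ 0.571  -0.2693  0.1549] 0.98
side cap_pack_top [ 5.530e-01 -4.547e-01 -5.000e-04] 0.24
side cap_pack_foot [ 0.5748 -0.2729  0.0126] 0.71
the job is handed in; nothing more can be done
None
```

The cap pack is off its peg, standing upright and released in the narrow compartment of the right-hand caddy. The job was handed in at about 23 s, and no verdict came back.

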